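Set the gem viewer's filter selector and start it

TASK

On the grey gem viewer, push the pointer of the black selector clockwise with a fingertip, click by click, until it rests in the click at the blue dot (the fifth of the six dots), without going on past it to the black one. Then press the green start button fully down and let it come back up. Do not grip or force the selector, and leave the jar on the glass, the loupe, the tweezers and the pen as they are.

Things in the scene. Friction and masses are not known exactly. Their poses are not given: they have to be found in the camera images.
- viewer: Grey gem viewer (flat housing, fixed to the desk), 200 mm (its x) by 260 mm (its y) by 50 mm high; origin at the centre of its underside on the desk, x away from its front, y to the left seen from its front, z up. The deck is 50 mm above the desk. Selector at the right, round white glass stage with a sample jar at the far left, green start button at the near left.
- selector: Black rotary selector. Origin on its turning axis at deck level; z up, x where the pointer points. A low disc (radius 26 mm, top 9 mm above the deck) carries an upright pointer bar 10 mm thick, from 12 mm behind the axis to 40 mm in front, top 30 mm above the deck, white line on top and tip. A fingertip pushes the bar's side, above the disc.
- selector_axis (a point): Point on the selector's vertical turning axis, 19 mm above the deck (mid-height of the pointer bar's side). A sprung ball inside pulls the selector to the nearest dot: pushed past half-way between two dots, by some 3 degrees, it snaps on by itself to the next, ahead of the finger, and stays there. This takes up to about 4 N at 30 mm from the axis.
- pointer_tip (a point): Middle of the end face of the selector's pointer, 40 mm from the axis, 19 mm above the deck; it turns with the selector
- blue_dot (a point): Centre of the blue dot painted on the deck (11 mm across), 52 mm from the selector's axis. Six dots lie 30 degrees apart round the far side of the selector, clockwise from above: yellow, orange, red, white, blue, black.
- selector_turn (a joint): Selector angle, rad: 0 = pointer at the yellow dot, growing clockwise from above; one click every 0.5236 (30 degrees): yellow 0, orange 0.524, red 1.047, white 1.571, blue 2.094, black 2.618; stops 0.08 beyond the first and the last. It starts at yellow, orange or red, or now and then stuck half-way between two of these.
- start_button (a joint): Travel of the start button, m: 0 = up, 0.006 = fully down; a spring returns it, fully down takes 5 N; it counts as pressed beyond 0.0045
- start_button_top (a point): Centre of the top face of the round green start button (26 mm across, in a black housing); moves down with it
- stage_centre (a point): Centre of the round white glass stage (92 mm across) on the deck, at deck level
- sample_jar: Loose screw-cap glass jar with small stones, 39 mm across, 43 mm high, black cap, standing on the glass stage; origin at the centre of its underside. Leave alone.
- loupe: Loose folding loupe, 27 x 44 x 14 mm, lying on the deck at the far right, beyond the selector; origin at the centre of its underside. Leave alone.
- tweezers: Loose steel tweezers, 162 mm long, 10 mm high, lying on the desk to the right of the viewer; origin at the centre of their underside. Leave alone.
- pen: Loose red pen, 145 mm long, 9 mm high, lying on the desk near the front, to the right; origin at the centre of its underside. Leave alone.

How it is judged (in metres and radians):
On the way, in this order (a step that is already met when the one before it is completed fails the run):
1. the selector rests in the click at the blue dot (value of joint selector_turn between 1.9744 and 2.2144 rad and velocity of joint selector_turn between -0.2 and 0.2 rad/s), for 0.2 s.
2. then the start button is pressed down (value of joint start_button above 0.0045 m), for 0.02 s.
At the end, for the whole second after the job is handed in: The selector rests within 0.12 rad (7 degrees) of the blue dot, the start button has been pressed after that and is up again (within 1.5 mm), the jar stands upright on the glass stage, and jar, loupe, tweezers and pen lie within 20 mm of where they were (value of joint selector_turn between 1.9744 and 2.2144 rad and value of joint start_button below 0.0015 m and horizontal distance between sample_jar and stage_centre below 0.04 m and angle between sample_jar's own z axis and vertical below 0.1 rad and distance of each of sample_jar, loupe, tweezers, pen from where it was at the start of the episode below 0.02 m); the robot touches nothing.
It fails at once if the selector is turned past the blue dot, half-way or more to the black one (value of joint selector_turn above 2.3944 rad).
It fails at once if the start button is pressed before the selector is at the blue dot (value of joint start_button above 0.003 m and (value of joint selector_turn below 1.8344 rad or value of joint selector_turn above 2.3544 rad)).
It fails at once if the selector is gripped or forced (more than 20 N on it) (contact force between the fingers and selector above 20 N).
It fails at once if the jar, the loupe, the tweezers or the pen is lifted, carried or knocked away (more than 20 mm) (distance of any of sample_jar, loupe, tweezers, pen from where it was at the start of the episode above 0.02 m).
It also fails if it takes over 40 s, if anything falls off the work surface, if the arm or the gripper's body presses on something with over 40 N, if the wrist force passes 120 N, or if a joint passes its speed limit or range.

ROBOT

A 6-joint arm with a two-finger parallel gripper is mounted at the origin on a cart in front of the work surface, level with it; the furniture and walls round the work are solid. World frame = base frame: x ahead of the robot, y to its left, z up, the work surface at z = 0. Lengths are in mm, angles in rad, forces in N, time in s.
With the tool pointing down it reaches from about 350 to 775 mm from the base axis. Payload 7.3 kg.
Tool frame: the origin (TCP) lies on the centre line of the jaws, within the pads' length; the fingertips stand 22 mm ahead of it and the grasp point (between the pads) lies 3 mm ahead of it; z points along the fingers, y is the direction in which the jaws open and shut (so a half turn about z gives the same grasp; the last joint's range is limited). The gripper opens to 92 mm and grips with 3 to 60 N. Pads are 19 mm wide; open, the fingers measure 130 mm over their backs; the gripper's body (75 mm by 190 mm) begins 47 mm behind the grasp point.
Start: joints at [-1.273, 0.342, 1.524, -0, 1.275, -0.146], TCP at [225.445, -474.149, 248.741] pointing down, gripper open.
Joint ranges: [-2.53, 2.53], [-0.77, 2.02], [0.04, 2.7], [-1, 4.14], [0.28, 2.66], [-3.11, 3.11]. Speed limits (rad/s): [2.57, 2.57, 3.14, 3.14, 3.14, 3.14].

INTERFACE

Orientations are given as [roll, pitch, yaw] about the fixed x, y, z axes, in that order (R = Rz(yaw) Ry(pitch) Rx(roll)).
In Python, from plant import get_obs, capture, bot, spot_in gives the robot as it stands.
- The arm moves only by the shell command python3 -m handwheel 'ROWS' [OPENING]. ROWS is JSON, a list of rows, each a list of 2 entries, a list of its own where there are three numbers: the shift along the world's x, y, z in mm, then the turn, a rotation vector about the world's x, y, z in rad. In form: [[[x, y, z], [wx, wy, wz]], ...]. A call has 1 to 12 rows; each row shifts and turns the commanded pose from where the row before left it; what a row does not reach is not made up. A row lasts 1/8 s, in which the tool goes at most 62.5 mm and 10.7 degrees, less where a joint would pass 70% of its speed; a pose out of reach is approached as far as the arm can. A call is refused whole if a number of a shift passes 62.5 or a number of a turn 0.188, either way. A call with a gripper value outside its range is refused whole. OPENING is the closure, from 0 (fully open) to 1 (shut), set as the call begins (- or left out, the last holds). The fingers move at their own pace and stop on an object; the grip force is fixed at half the most. Time passes only in rows, so rows that do not move let the fingers close. It gives the time, the measured TCP pose, the force and the opening at its end, in the units of the state.
- get_obs(): the state, without advancing time (a new reading comes with each control period).
- capture(name): name is "scene" or "top" or "wrist"; returns a dict with "img" (384x512x3 uint8, red, green, blue), "fx", "fy", "cx", "cy" (pixels), "cam_to_world" (4x4, takes a point from camera to world coordinates). Camera axes: x right, y up, looking along -z (the intrinsics and any distortion apply to the point x, -y, -z); pixel columns grow to the right and rows downward; lengths in mm; the calibration is good to about 2 mm. A picture is of the moment at which its call begins. There is no depth.
- bot.close_job(): hands the job in, once; it reports no verdict.
Trained networks look in the newest picture that a camera, given by its name, has taken for a name from the list of things; names that differ only in an ending like _2 or _b are one class to them, and where a whole thing is asked for, a point or a joint stands for the part that bears it (a point fixed in the world has none). Each returns a list of dicts, best first, with "score" (0 to 1); they miss things now and then, are a little off and sometimes report something else, mostly with a low value. They report only what shows in the picture. A call takes as long as a camera call.
- spot_in(thing, camera): "xyz" ([x, y, z] in mm, in the coordinates of the camera as it stood for that picture, good to about 4 mm: the middle of the surface that is visible of it).
The state is a dict: "time": time; "joint_positions": joint angles; "dq": joint speeds; "tau": joint torques, N m; "tool_pos": TCP position; "tcp_rot": TCP orientation; "contact_force": force on the tool from outside, world axes, zero at the start; "moment": the same for the moment, N m; "grip_width": finger opening in mm.
Only numpy, scipy, OpenCV 4.12 (cv2) and the standard library are available. Lean on these libraries where they do the work, as an engineer would, in place of code of your own. Each camera call takes 0.05 s, during which the arm holds its last target. There are 200 camera calls.

## Working session

There is one attempt and no reset: what is moved stays moved. The work goes in short steps, Python scripts to look and compute and a shell command to move; the robot and the scene stay as the last step left them, time stands still between calls to the robot, and variables do not carry over. Pictures are saved under pics/ and viewed, about 8 in all and at most 12, crops included, and the job is handed in when it is done.

```bash
ls; mkdir -p pics; python3 - <<'E'
from plant import *
import cv2,numpy as np
o=get_obs();print(o)
for c in ("top","scene"):
    p=capture(c);cv2.imwrite(f"pics/{c}0.png",p["img"][:,:,::-1])
    M=np.array(p["cam_to_world"]);print(c,p["fx"],p["fy"],p["cx"],p["cy"],M.tolist(),p.keys())
    for t in ["selector","pointer_tip","blue_dot","start_button_top","stage_centre","sample_jar","loupe","viewer","selector_axis"]:
        for r in spot_in(t,c)[:2]: print(t,round(r["score"],2),(M@np.r_[r["xyz"],1])[:3].round(1))
E
```

```text
pics
{'time': 0.0, 'joint_positions': array([-1.27295265e+00,  3.42717543e-01,  1.52504691e+00, -1.56786163e-05,
        1.27540035e+00, -1.46029706e-01]), 'dq': array([ 1.04162580e-04, -3.16004087e-04,  1.25909782e-04,  5.59212740e-05,
       -1.51928865e-03, -3.31553958e-04]), 'tau': array([-8.55246071e-04, -4.31249285e+01, -2.44217134e+01,  7.16789486e-02,
        5.60505164e-02, -1.33373201e-04]), 'tool_pos': array([ 225.34308731, -473.74853087,  248.03719797]), 'tcp_rot': array([-3.14003506e+00, -2.13932195e-04,  4.43877794e-01]), 'contact_force': array([-0.50891873,  0.29195987,  0.03424413]), 'moment': array([ 0.03131367, -0.01626995,  0.03457198]), 'grip_width': 91.85523234219004}
top 463.4424868345404 463.4424868345404 252.56722338870645 194.68515301981128 [[-0.01373128453054961, 0.9805104367039171, -0.19598656928431285, 323.83123915516103], [-0.9997873229677059, -0.016479562574659868, -0.012398905210377587, -180.8840661589849], [-0.015387028894791573, 0.19577463454707697, 0.9805281902167572, 1089.122660103857], [0.0, 0.0, 0.0, 1.0]] dict_keys(['img', 'fx', 'fy', 'cx', 'cy',
[... 513 characters left out ...]
3666933, 0.31687500411195246, -0.49176358984687674, 60.44704952715902], [-0.5849911601300586, 0.4318745602017707, -0.6864908643384962, -878.7424716482898], [-0.005151611371714954, 0.8444374435205827, 0.5356294100221696, 595.7049930597949], [0.0, 0.0, 0.0, 1.0]] dict_keys(['img', 'fx', 'fy', 'cx', 'cy', 'cam_to_world'])
selector 0.71 [ 561.2 -113.1   58.7]
pointer_tip 0.62 [ 563.2 -110.5   54.7]
blue_dot 0.97 [572.6 -78.7  48.3]
start_button_top 0.61 [501.   10.   71.9]
start_button_top 0.55 [573.9 -75.6  48.6]
stage_centre 0.92 [575.3 -74.   44.7]
stage_centre 0.5 [ 562.  -117.8   53. ]
sample_jar 0.77 [599.   25.6  78.1]
viewer 0.87 [577.7 -75.4  46.7]
selector_axis 0.58 [574.3 -75.6  48.4]
```

```bash
python3 - <<'E'
import cv2
a=cv2.imread("pics/top0.png");cv2.imwrite("pics/topc.png",cv2.resize(a[40:290,120:340],None,fx=2.4,fy=2.4,interpolation=cv2.INTER_CUBIC)[:600])
E
```

```text
(no output)
```

View pics/topc.png

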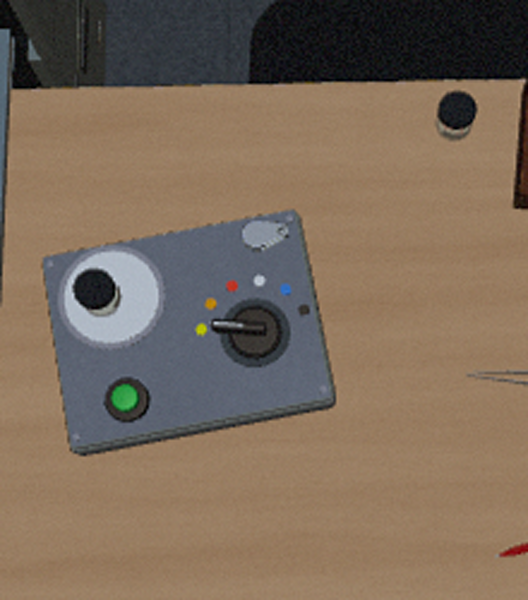

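View pics/scene0.png

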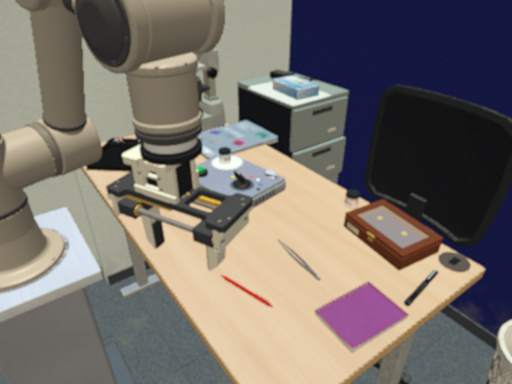

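The top crop shows the pointer near yellow (dots at crop px: yellow 201,329; orange 210,303; red 232,286; white 259,281; blue 285,289; black 304,310), with the green button at (125,398). Next I'll back-project these points and fit the dot pattern.

```bash
cat > h.py <<'E'
import numpy as np,cv2
from scipy.optimize import least_squares
def ray(p,u,v,z):
    M=np.array(p["cam_to_world"]);d=M[:3,:3]@[(u-p["cx"])/p["fx"],-(v-p["cy"])/p["fy"],-1]
    return M[:3,3]+d*(z-M[2,3])/d[2]
def crop(u,v): return 120+(u+.5)/2.4-.5, 40+(v+.5)/2.4-.5
E
python3 - <<'E'
from plant import *; from h import *
p=capture("top")
P=np.array([ray(p,*crop(u,v),50)[:2] for u,v in [(201,329),(210,303),(232,286),(259,281),(285,289),(304,310)]])
f=lambda x:np.ravel([[x[0]+52*np.cos(x[2]-k*np.pi/6),x[1]+52*np.sin(x[2]-k*np.pi/6)] for k in range(6)]-P)
r=least_squares(f,[570,-104,1.5]);print(P.round(1),r.x,f(r.x).round(1))
for n,u,v,z in [("axisdisc",255,331,59),("tip top",212,324,80),("btn",125,398,62),("stage",112,297,50),("c1",44,258,50),("c2",297,210,50),("c3",334,401,50),("c4",72,449,50),("jarcap",96,289,93),("loupe",262,235,60)]:
    q=ray(p,*crop(u,v),z);print(n,q.round(1), np.hypot(*(q[:2]-r.x[:2])).round(1),np.arctan2(*(q[:2]-r.x[:2])[::-1]).round(3))
im=cv2.resize(p["img"][140:215,195:265],None,fx=8,fy=8,interpolation=cv2.INTER_CUBIC)
cv2.imwrite("pics/sel.png",im[:,:,::-1])
E
```

```text
[[ 575.6  -55. ]
 [ 601.2  -63.5]
 [ 617.9  -84.7]
 [ 622.4 -110.9]
 [ 613.9 -136.1]
 [ 592.6 -154.3]] [ 570.94982664 -106.54069157    1.48272353] [-0.   0.2 -0.4 -0.5  0.2  0.1  0.3 -0.2 -0.4 -0.3  0.2  0.6]
axisdisc [ 570.5 -107.6   59. ] 1.1 -1.966
tip top [572.9 -68.9  80. ] 37.7 1.519
btn [507.2  14.7  62. ] 136.9 2.055
stage [608.9  31.6  50. ] 143.3 1.303
c1 [649.5  99.1  50. ] 220.1 1.206
c2 [ 694.  -148.5   50. ] 130.0 -0.329
c3 [ 503.2 -181.7   50. ] 101.2 -2.304
c4 [461.3  66.1  50. ] 204.5 2.137
jarcap [605.1  37.9  93. ] 148.4 1.339
loupe [ 665.7 -114.7   60. ] 95.0 -0.086
```

View pics/sel.png

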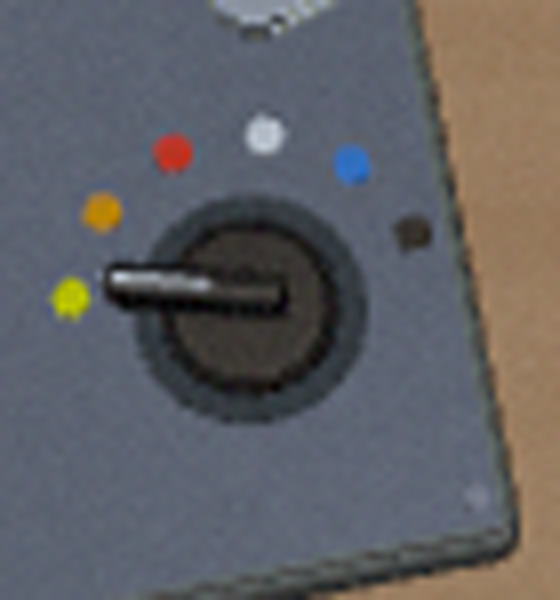

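The dot fit has residuals under 0.6 mm. It puts the axis at (571, -106.5) and the yellow direction at 1.48 rad. The selector sits at yellow, and the viewer's yaw of about 0.167 rad agrees. I'll push with the back of the closed fingers, turning the tool along with the bar.

```bash
cat >> h.py <<'E'
AX=np.array([571,-106.5])
def C(th,gap=0,r=30):
    t=np.radians(th);u=np.array([np.cos(t),np.sin(t)]);n=np.array([-u[1],u[0]]);return AX+r*u+(24+gap)*n
E
python3 - <<'E'
from h import *
s=C(85,15);print("start",s, s-[225.4,-474.1], np.radians(85)-.444)
prev=s
for th in list(range(85,-30,-5)):
    c=C(th);print(th,c.round(1),(c-prev).round(1));prev=c
E
python3 -m handwheel '[[[40,50,0],[0,0,0.1]],[[40,50,0],[0,0,0.1]],[[40,50,0],[0,0,0.14]],[[40,50,0],[0,0,0.14]],[[40,50,0],[0,0,0.14]],[[40,50,0],[0,0,0.14]],[[40,50,0],[0,0,0.14]],[[27.1,45,0],[0,0,0.14]],[[0,0,0],[0,0,0]],[[0,0,0],[0,0,0]]]' 1
```

```text
start [534.76307906 -73.21508509] [309.36307906 400.88491491] 1.0395298641951802
85 [549.7 -74.5] [14.9 -1.3]
80 [552.6 -72.8] [2.9 1.7]
75 [555.6 -71.3] [3.  1.5]
70 [558.7 -70.1] [3.1 1.2]
65 [561.9 -69.2] [3.2 0.9]
60 [565.2 -68.5] [3.3 0.6]
55 [568.5 -68.2] [3.3 0.4]
50 [571.9 -68.1] [3.4 0.1]
45 [575.2 -68.3] [ 3.3 -0.2]
40 [578.6 -68.8] [ 3.3 -0.5]
35 [581.8 -69.6] [ 3.3 -0.8]
30 [585.  -70.7] [ 3.2 -1.1]
25 [588.  -72.1] [ 3.1 -1.4]
20 [591.  -73.7] [ 2.9 -1.6]
15 [593.8 -75.6] [ 2.8 -1.9]
10 [596.4 -77.7] [ 2.6 -2.1]
5 [598.8 -80. ] [ 2.4 -2.3]
0 [601.  -82.5] [ 2.2 -2.5]
-5 [603.  -85.2] [ 2.  -2.7]
-10 [604.7 -88.1] [ 1.7 -2.9]
-15 [606.2 -91.1] [ 1.5 -3. ]
-20 [607.4 -94.2] [ 1.2 -3.1]
-25 [608.3 -97.4] [ 0.9 -3.2]
time: 2.3
tool_pos: [525.6, -87.7, 248.6]
tcp_rot: [-3.141, 0.0, 1.483]
contact_force: [0.1, -0.3, 0.6]
grip_width: 0.7
```

```bash
python3 -m handwheel '[[[4.4,14.5,-20],[0,0,0]],[[0,0,-40],[0,0,0]],[[0,0,-40],[0,0,0]],[[0,0,-40],[0,0,0]],[[0,0,-22],[0,0,0]],[[0,0,0],[0,0,0]],[[0,0,0],[0,0,0]]]'
python3 - <<'E'
from plant import *; from h import *
a=capture("wrist")["img"];b=capture("scene")["img"][120:240,140:300]
cv2.imwrite("pics/w1.png",np.hstack([cv2.resize(a,(400,300)),cv2.resize(b,(400,300),interpolation=cv2.INTER_CUBIC)])[:,:,::-1])
E
```

```text
time: 3.18
tool_pos: [530.6, -74.1, 87.8]
tcp_rot: [3.14, 0.0, 1.482]
contact_force: [-0.1, 0.8, 0.1]
grip_width: 0.6
```

View pics/w1.png

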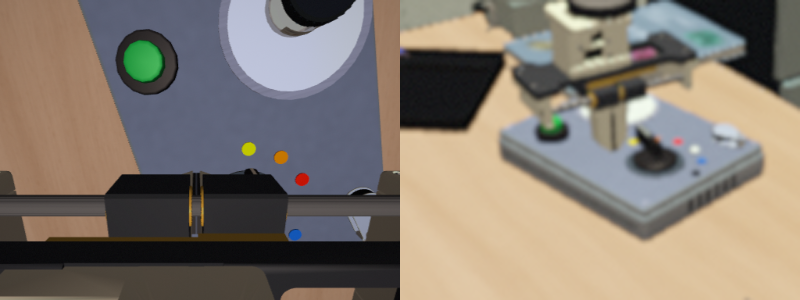

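The wrist and scene views show the closed fingers on the near side of the bar and clear of everything, with the pointer at yellow. Now I'll push.

```bash
python3 -m handwheel '[[[6.3,-0.2,-1],[0,0,0]],[[6.3,-0.2,0],[0,0,0]],[[6.4,0,0],[0,0,0]],[[2.9,1.7,0],[0,0,-0.0873]],[[3,1.5,0],[0,0,-0.0873]],[[3.1,1.2,0],[0,0,-0.0873]],[[3.2,0.9,0],[0,0,-0.0873]],[[0,0,0],[0,0,0]],[[0,0,0],[0,0,0]]]'
python3 - <<'E'
from plant import *; from h import *
p=capture("top");print(get_obs()["contact_force"].round(1))
im=cv2.resize(p["img"][130:220,185:275],None,fx=6,fy=6,interpolation=cv2.INTER_CUBIC)
cv2.imwrite("pics/s2.png",np.hstack([im,cv2.resize(capture("scene")["img"][150:210,200:260],(540,540))])[::1,:,::-1][:, :].repeat(1,0)[:540,:1080] if 0 else cv2.resize(np.hstack([im,cv2.resize(capture("scene")["img"][150:210,200:260],(540,540))]),(800,400))[:,:,::-1])
E
```

```text
time: 4.4
tool_pos: [561.5, -68.1, 85.6]
tcp_rot: [-3.141, 0.0, 1.136]
contact_force: [1.0, -0.8, -0.3]
grip_width: 0.4
[-0.1 -0.3 -0.4]
```

View pics/s2.png

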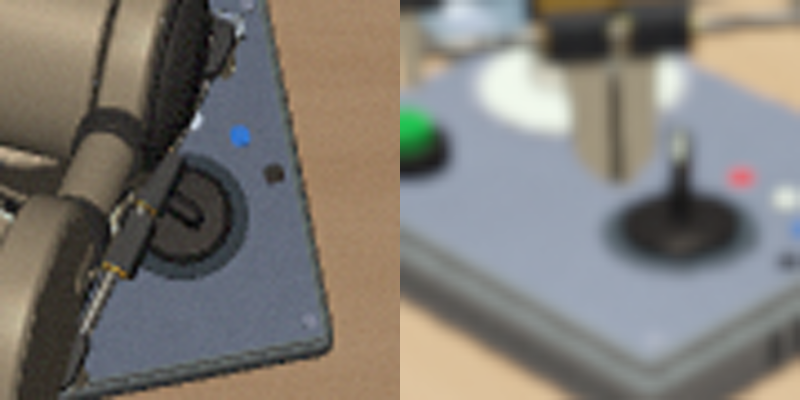

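The picture shows the pointer moved on to orange and standing ahead of the finger, as expected. The fingertips taper slightly. I'll go on through red to white.

```bash
python3 -m handwheel '[[[3.3,0.6,0],[0,0,-0.0873]],[[3.3,0.4,0],[0,0,-0.0873]],[[3.4,0.1,0],[0,0,-0.0873]],[[3.3,-0.2,0],[0,0,-0.0873]],[[3.3,-0.5,0],[0,0,-0.0873]],[[3.3,-0.8,0],[0,0,-0.0873]],[[0,0,0],[0,0,0]],[[0,0,0],[0,0,0]]]'
python3 -m handwheel '[[[3.2,-1.1,0],[0,0,-0.0873]],[[3.1,-1.4,0],[0,0,-0.0873]],[[2.9,-1.6,0],[0,0,-0.0873]],[[2.8,-1.9,0],[0,0,-0.0873]],[[2.6,-2.1,0],[0,0,-0.0873]],[[2.4,-2.3,0],[0,0,-0.0873]],[[0,0,0],[0,0,0]],[[0,0,0],[0,0,0]]]'
cat > look.py <<'E'
import sys
from plant import *; from h import *
p=capture("top");im=cv2.resize(p["img"][130:220,185:275],(400,400),interpolation=cv2.INTER_CUBIC)
s=cv2.resize(capture("scene")["img"][150:210,200:260],(400,400),interpolation=cv2.INTER_CUBIC)
cv2.imwrite(sys.argv[1],np.hstack([im,s])[:,:,::-1]);print(get_obs()["contact_force"].round(1))
E
python3 look.py pics/s3.png
```

```text
time: 5.5
tool_pos: [581.2, -68.5, 85.7]
tcp_rot: [-3.142, 0.0, 0.613]
contact_force: [0.3, -0.5, 0.9]
grip_width: 0.2
time: 6.5
tool_pos: [598.2, -78.9, 85.7]
tcp_rot: [-3.142, 0.0, 0.089]
contact_force: [-0.4, -1.1, 0.3]
grip_width: 0.5
[ 0.2  0.  -0.7]
```

View pics/s3.png

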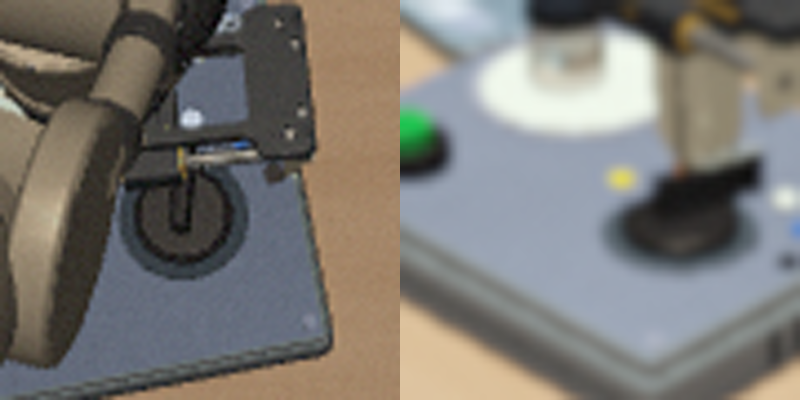

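The pointer is at white: the bar points straight up in the top crop (px 180,200), and the finger is behind it. Now the last click, more slowly.

```bash
python3 -m handwheel '[[[2.2,-2.5,0],[0,0,-0.0873]],[[2,-2.7,0],[0,0,-0.0873]],[[1.7,-2.9,0],[0,0,-0.0873]],[[0.8,-1.5,0],[0,0,-0.0436]],[[0.7,-1.5,0],[0,0,-0.0436]],[[0.6,-1.5,0],[0,0,-0.0436]],[[0.6,-1.6,0],[0,0,-0.0436]],[[0.4,-1.3,0],[0,0,-0.035]],[[0,0,0],[0,0,0]],[[0,0,0],[0,0,0]]]'
python3 look.py pics/s4.png
```

```text
time: 7.85
tool_pos: [607.2, -94.5, 85.7]
tcp_rot: [3.141, 0.0, -0.384]
contact_force: [0.2, -0.6, 0.1]
grip_width: 0.4
[ 0.4 -0.2  1. ]
```

View pics/s4.png

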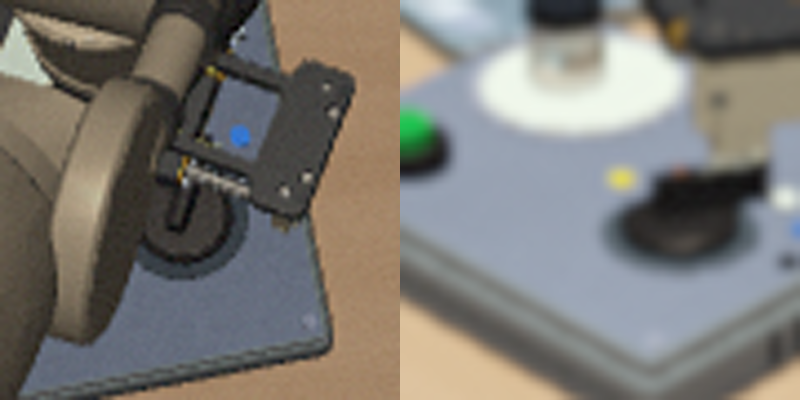

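The bar is about 20° round, near half-way, and hasn't snapped yet. The tapered tip explains the lag, so I'll push a few degrees more.

```bash
python3 -m handwheel '[[[0.4,-1.3,0],[0,0,-0.035]],[[0.3,-1.3,0],[0,0,-0.035]],[[0.2,-1.3,0],[0,0,-0.035]],[[0,0,0],[0,0,0]],[[0,0,0],[0,0,0]]]'
python3 look.py pics/s5.png
```

```text
time: 8.57
tool_pos: [608.2, -98.4, 85.7]
tcp_rot: [3.141, -0.0, -0.489]
contact_force: [-0.1, 0.8, -0.4]
grip_width: 0.1
[-0.3  0.2  0.4]
```

View pics/s5.png

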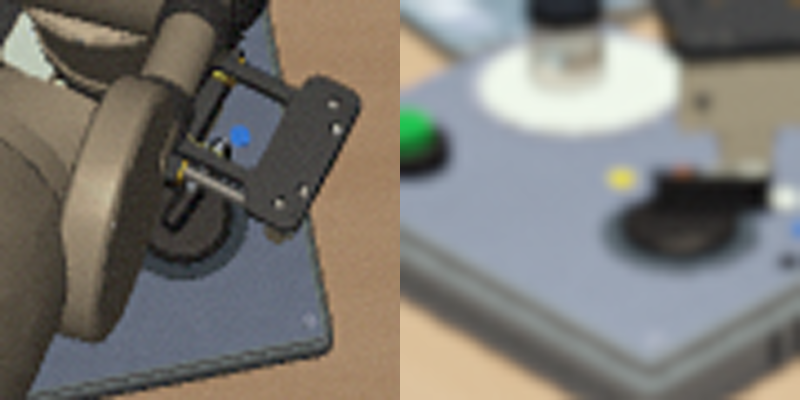

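The bar has snapped: it now runs from (172,225) to (225,145), towards the blue dot (240,136). I'll back away, lift, and go over the button.

```bash
python3 -m handwheel '[[[3.5,6.5,0],[0,0,0]],[[3.5,6.5,0],[0,0,0]],[[0,0,25],[0,0,0]],[[0,0,35],[0,0,0]],[[-27,25,0],[0,0,0.12]],[[-27,25,0],[0,0,0.12]],[[-27,25,0],[0,0,0.12]],[[-27,25,0],[0,0,0.13]],[[0,0,0],[0,0,0]],[[0,0,0],[0,0,0]]]'
python3 - <<'E'
from plant import *; from h import *
a=capture("wrist");b=capture("scene");s=b["img"][140:210,180:260]
M=np.array(b["cam_to_world"])
for r in spot_in("start_button_top","scene")[:1]: print(r["score"],(M@np.r_[r["xyz"],1])[:3])
M=np.array(a["cam_to_world"])
for r in spot_in("start_button_top","wrist")[:1]: print(r["score"],(M@np.r_[r["xyz"],1])[:3])
hsv=cv2.cvtColor(a["img"],cv2.COLOR_RGB2HSV);m=cv2.inRange(hsv,(45,100,60),(75,255,255));n,_,st,ce=cv2.connectedComponentsWithStats(m)
k=1+st[1:,4].argmax();u,v=ce[k];print(st[k],ce[k]);
for z in (58,62,66):print(z,ray(a,u,v,z))
hsv=cv2.cvtColor(b["img"],cv2.COLOR_RGB2HSV);m=cv2.inRange(hsv,(45,100,60),(75,255,255));n,_,st,ce=cv2.connectedComponentsWithStats(m)
k=1+st[1:,4].argmax();u,v=ce[k];print(st[k],ce[k]);
for z in (58,62,66,70):print(z,ray(b,u,v,z))
cv2.imwrite("pics/w6.png",np.hstack([cv2.resize(a["img"],(400,300)),cv2.resize(s,(400,300),interpolation=cv2.INTER_CUBIC)])[:,:,::-1])
E
```

```text
time: 9.93
tool_pos: [508.2, 14.7, 146.1]
tcp_rot: [3.141, -0.001, 0.0]
contact_force: [0.9, -0.2, -1.1]
grip_width: 0.4
0.27 [544.13394054 -81.77992836  45.44974677]
0.81 [506.34373216  10.61921887  73.62492128]
[235 195  33  27 709] [251.11565585 208.40479549]
58 [502.28565141  13.98963475  58.        ]
62 [503.63829991  13.99865632  62.        ]
66 [504.99094841  14.00767789  66.        ]
[196 166   9   8  55] [200.01818182 169.63636364]
58 [509.24779785  25.08884518  58.        ]
62 [505.90915861  18.3652229   62.        ]
66 [502.57051936  11.64160063  66.        ]
70 [499.23188011   4.91797836  70.        ]
```

View pics/w6.png

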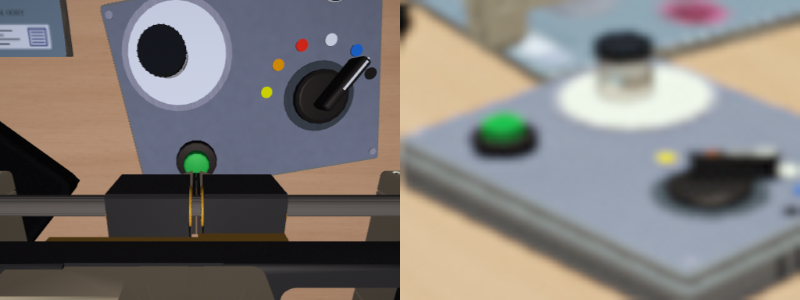

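Button top estimates agree on about (506, 14.5), at a height near 64. Before pressing I'll check the selector angle numerically.

```bash
python3 - <<'E'
from plant import *; from h import *
for c in ("wrist","top"):
    p=capture(c);M=np.array(p["cam_to_world"])
    P=lambda q:(lambda w:(p["cx"]+p["fx"]*w[0]/-w[2],p["cy"]-p["fy"]*w[1]/-w[2]))((np.linalg.inv(M)@np.r_[q,1])[:3])
    u,v=map(int,P([*AX,70]));x0,y0=u-(60 if c=="wrist" else 40),v-(60 if c=="wrist" else 40);x1,y1=2*u-x0,2*v-y0
    k=400/(x1-x0);im=cv2.resize(p["img"][y0:y1,x0:x1],(400,400),interpolation=cv2.INTER_CUBIC)
    for deg,col in ((-35,(0,255,0)),(-50,(255,0,0)),(-20,(255,255,0))):
        t=np.radians(deg);d=np.array([np.cos(t),np.sin(t)])
        for r in (-12,40):
            a=P([*(AX+r*d),80]);cv2.circle(im,(int((a[0]-x0+.5)*k),int((a[1]-y0+.5)*k)),3,col,-1)
    globals()[c]=im
cv2.imwrite("pics/chk.png",np.hstack([wrist,top])[:,:,::-1])
E
```

```text
(no output)
```

View pics/chk.png

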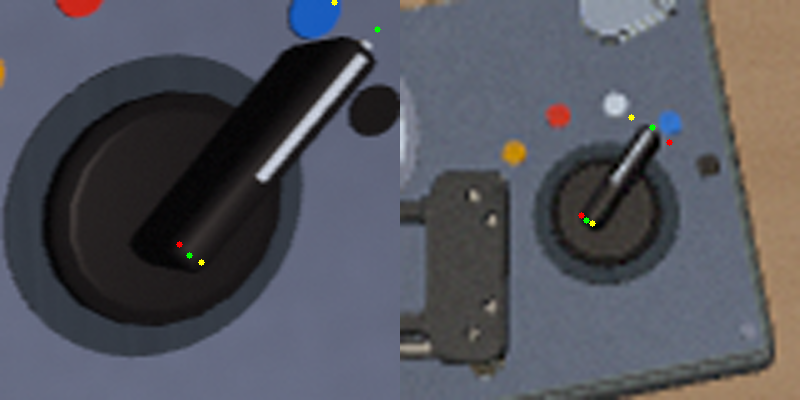

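The pointer line matches the blue direction (green markers at -35°) in both views. Now I'll press the button, watching the force.

```bash
python3 -m handwheel '[[[-2,0,-25],[0,0,0]],[[0,0,-25],[0,0,0]],[[0,0,-4],[0,0,0]],[[0,0,-2],[0,0,0]],[[0,0,0],[0,0,0]],[[0,0,0],[0,0,0]]]'
python3 -m handwheel '[[[0,0,-2],[0,0,0]],[[0,0,-2],[0,0,0]],[[0,0,0],[0,0,0]],[[0,0,0],[0,0,0]]]'
python3 -m handwheel '[[[0,0,-1],[0,0,0]],[[0,0,-1],[0,0,0]],[[0,0,0],[0,0,0]],[[0,0,0],[0,0,0]]]'
```

```text
time: 10.98
tool_pos: [505.5, 14.6, 90.5]
tcp_rot: [3.141, -0.001, 0.001]
contact_force: [-2.2, -0.8, 3.4]
grip_width: 0.3
time: 11.48
tool_pos: [505.7, 14.6, 87.9]
tcp_rot: [3.141, -0.002, 0.001]
contact_force: [-7.5, -1.8, 22.6]
grip_width: 0.5
time: 11.98
tool_pos: [505.8, 14.6, 87.5]
tcp_rot: [3.141, -0.003, 0.001]
contact_force: [-12.1, 0.1, 38.8]
grip_width: 0.6
```

```bash
for i in 1 2 3; do python3 -m handwheel '[[[0,0,2],[0,0,0]],[[0,0,0],[0,0,0]],[[0,0,0],[0,0,0]]]' | egrep 'pos|force'; done
python3 -m handwheel '[[[0,0,1],[0,0,0]],[[0,0,0],[0,0,0]],[[0,0,0],[0,0,0]]]' | egrep 'pos|force'
python3 -m handwheel '[[[0,0,2],[0,0,0]],[[0,0,0],[0,0,0]],[[0,0,0],[0,0,0]]]' | egrep 'pos|force'
```

```text
tool_pos: [505.7, 14.6, 87.9]
contact_force: [-8.2, -0.4, 22.7]
tool_pos: [505.6, 14.6, 88.2]
contact_force: [-2.3, -1.5, 7.5]
tool_pos: [505.6, 14.6, 89.8]
contact_force: [-1.4, -0.8, 3.6]
tool_pos: [505.6, 14.6, 90.8]
contact_force: [1.2, -0.9, 2.2]
tool_pos: [505.4, 14.7, 92.7]
contact_force: [1.6, -0.8, 2.2]
```

The unloading curve matches the button's spring: about 5 N at the hard stop at z≈88.2, falling over roughly 6 mm. That means it went fully down. I'll retract and do a final check.

```bash
python3 -m handwheel '[[[0,0,15],[0,0,0]],[[0,0,40],[0,0,0]],[[-30,0,40],[0,0,0]],[[-40,0,30],[0,0,0]],[[0,0,0],[0,0,0]],[[0,0,0],[0,0,0]]]'
python3 - <<'E'
from plant import *; from h import *
a=capture("wrist")["img"];b=capture("scene")["img"]
cv2.imwrite("pics/fin.png",np.hstack([cv2.resize(a,(400,300)),cv2.resize(b[120:345,120:420],(400,300),interpolation=cv2.INTER_CUBIC)])[:,:,::-1])
o=cv2.imread("pics/scene0.png")[:,:,::-1];d=cv2.absdiff(o,b).max(2)
print("desk diff px (tweezers/pen region)",(d[235:310,215:330]>40).sum())
E
```

```text
time: 14.6
tool_pos: [435.4, 14.7, 218.0]
tcp_rot: [3.142, -0.001, 0.001]
contact_force: [-0.2, -0.2, -0.5]
grip_width: 0.1
desk diff px (tweezers/pen region) 345
```

View pics/fin.png

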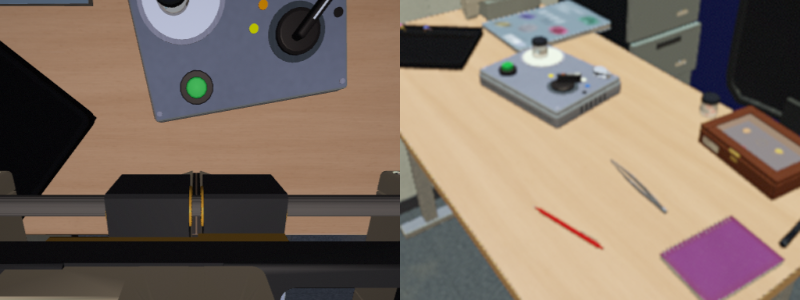

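The final view shows the selector at blue, the button up, the jar on the stage, and the loupe, tweezers and pen in place. Handing in.

```bash
python3 -c "
from plant import bot; print(bot.close_job())"
```

```text
the job is handed in; nothing more can be done
None
```

The selector is at the blue dot, the start button has been pressed and released, and I handed the job in at about 14.7 s. No verdict was reported.

- **Selector:** I pushed the pointer with the closed fingertips from yellow, click by click, to blue. The last click needed a few degrees more than planned because the fingertips taper. Overlays in the wrist and top cameras matched the pointer to the blue direction just before I pressed the button.
- **Button:** I pressed it to its hard stop, about 6 mm of travel. The force while releasing matched the spring, at roughly 5 N near the bottom. I pressed harder than needed: the wrist read up to 39 N vertically and 12 N sideways, well under the 120 N limit. In the last picture the button looked up, but I did not measure its height.
- **Surroundings:** In the last pictures the arm was clear of everything and the jar, loupe, tweezers and pen looked unmoved. I compared before and after pictures of the tweezers and pen area. 345 pixels differed, which I put down to the gripper covering part of that area in the first picture, but I did not confirm that.

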